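# Open a probe port on the curing logger and select it

### The job

Make the temperature logger ready for a thin probe: pull the cap of the narrow port straight out until it clicks and stays fully out, and then turn the selector so that it clicks in pointing at that port. Leave the wide port's cap pressed home and leave the things lying round about where they are.

Things in the scene. Friction and masses are not known exactly. Their poses are not given: they have to be found in the camera images.
- logger: Grey instrument, fixed: 220 mm wide (its y), 143 deep (its x), 35 high at its front (-x, robot side), 117 at its back. Origin on the bench under its middle, z up. Its top is one flat face rising to the back at 30 degrees: in its axes, outward normal n = (-0.5, 0, 0.866), up-slope (0.866, 0, 0.5). On it: the selector (low, middle) and two ports 75 mm higher up the slope, 62 mm left and right.
- port_narrow: Narrow port, on the logger's left or right place (varies). Origin on the face, on the port's axis, which is n; axes parallel to the logger's. Beside each port, left and right, stands a steel guard bar (8 mm thick, 44 mm high off the face, 56 mm long up-slope, 30 mm sideways from the axis): no room for a finger, so pinch a cap up-and-down the slope with the tool along -n. Flange 34 mm wide, 4 high.
- port_wide: The wide port, at the other place: as the narrow one, but with a cap 46 mm in diameter. Leave its cap pressed home.
- cap_narrow (a joint): How far the narrow port's cap is pulled out along n, in m: 0 home, 0.018 fully out. Captive: it cannot come off or turn. It clicks in at both ends: about 7 N moves it, it snaps over half-way and then stays out by itself. A ribbed black cylinder 30 mm in diameter; when home it reaches from 5 to 43 mm off the face.
- cap_narrow_grip (a point): Point on the narrow cap's axis at which to pinch it, 30 mm off the face when home (13 mm below the cap's top); moves with the cap.
- cap_wide (a joint): The same for the wide port's cap, 46 mm in diameter; it starts home and should stay so.
- selector (a joint): Angle of the selector, rad. 0 = off (starts near it): pointer straight up the slope, between the ports. Positive turns it anticlockwise as seen looking onto the face, towards the port on the logger's +y side. Clicks in at 0, +0.69 and -0.69, where it aims at a port; stops 0.01 rad beyond. It snaps over about half-way and takes about 0.1 N m.
- selector_grip (a point): On the selector's axis (which is n), 28 mm off the face: where to pinch it. The grip is a black bar 12 mm thick and 42 mm long, lying along its pointer, from 12 to 36 mm off the face; a white line on its top shows the pointing end. Below it: a 40 mm round hub and a flat 52 mm plate, 6 mm high.
- mould: Bystander: a loose steel mould for test cubes, an open box 162 x 130 mm over all, 105 mm high. Origin under its middle.
- cube: Bystander: a loose 100 mm concrete cube. Origin under its middle.
- mallet: Bystander: a loose hammer with a wooden handle, 280 mm long, lying behind the logger, below 30 mm high. Origin under its middle.
- tamper: Bystander: a square steel tamping bar, 200 x 25 x 25 mm, lying on the bench. Origin under its middle.

How it is judged:
On the way, in this order (a step that is already met when the one before it is completed fails the run):
1. the narrow port's cap is fully out (value of joint cap_narrow above 0.014 m), for 0.2 s.
2. with that cap out, the selector points at the narrow port (value of joint cap_narrow above 0.014 m and ((value of joint selector above 0.55 rad and y of port_narrow in the frame of logger above 0 m) or (value of joint selector below -0.55 rad and y of port_narrow in the frame of logger below 0 m))), for 0.2 s.
At the end, for the whole second after the job is handed in: The narrow port's cap is out by more than 14 of its 18 mm, the selector is turned to the narrow port's side by more than 0.55 rad (its click is at 0.69), the wide port's cap is within 4 mm of home, and the mould, cube, mallet and tamping bar are within 40 mm of where they were (all of step 2 and value of joint cap_wide below 0.004 m and distance of each of mould, cube, mallet, tamper from where it was at the start of the episode below 0.04 m); the robot touches nothing.
It fails at once if the wide port's cap is pulled past its click (value of joint cap_wide above 0.01 m).
It fails at once if a bystander is pushed away by more than 60 mm (distance of any of mould, cube, mallet, tamper from where it was at the start of the episode above 0.06 m).
It also fails if it takes over 42 s, if anything falls off the work surface, if the arm or the gripper's body presses on something with over 40 N, if the wrist force passes 120 N, or if a joint passes its speed limit or range.

### The arm

A 6-joint arm with a two-finger parallel gripper is mounted at the origin on the work surface. World frame = base frame: x ahead of the robot, y to its left, z up, the work surface at z = 0. Lengths are in m, angles in rad, forces in N, time in s.
With the tool pointing down it reaches from about 0.325 to 0.775 m from the base axis. Payload 5.5 kg.
Tool frame: the origin (TCP) lies between the finger pads; the fingertips stand 8 mm ahead of it and the grasp point (between the pads) lies 11 mm behind it (tcp_to_tips is the distance from the TCP to the fingertips, in m); z points along the fingers, y is the line along which they close (so a half turn about z gives the same grasp; the last joint's range is limited). The gripper opens to 88 mm and grips with 3 to 60 N. Pads are 20 mm wide; open, the fingers measure 115 mm over their backs; the gripper's body (75 mm by 178 mm) begins 61 mm behind the grasp point.
Start: joints at [-1.346, 0.091, 1.231, -0, 1.82, -0.057], TCP at [0.167, -0.576, 0.231] pointing down, gripper open.
Joint ranges: [-2.87, 2.87], [-0.86, 2.18], [0.17, 2.46], [-1.51, 4.65], [0.06, 2.69], [-2.65, 2.65]. Speed limits (rad/s): [2.57, 2.57, 3.01, 3.14, 3.14, 3.14].

### API

Orientations are given as a unit quaternion [w, x, y, z].
In Python, from bench import * gives the robot as it stands. Calls block until the motion is done:
- move_to(position, orientation): joint-space move of the TCP to a pose.
- move_l(position, speed=0.15, orientation=None): straight line of the TCP; orientation=None keeps the orientation; speed is the mean speed in m/s.
- movej(angles): joint-space move.
- gripper_open() and close(): open the fingers fully, or close them until they stop; the grip force is fixed at half the most.
- hold(seconds).
- inverse_kinematics(position, orientation): joint angles nearest the present ones, or None.
- state(): the state.
- get_image(name): name is "side" or "top" or "wrist"; returns a dict with "frame" (480x640x3 uint8, blue, green, red), "depth" (480x640 float32, m along the optical axis (not along the pixel's ray), 0 where there is no reading), "camera_matrix" (3x3 intrinsics, pixels), "k1" (the pictures are not rectified: a ray, as slopes to the right and down, at radius r is drawn at 1 + k1 r^2 times it, then the intrinsics apply), "view" (4x4, takes a point from world to camera coordinates). Camera axes: x right, y up, looking along -z (the intrinsics and any distortion apply to the point x, -y, -z); pixel columns grow to the right and rows downward; lengths in m; the calibration is good to about 2 mm. A picture is of the moment at which its call begins.
A pose or a line that the arm cannot do raises IKError and nothing moves.
- job_done(): hands the job in; it is judged then, once.
The state is a dict: "time": time; "joint_pos": joint angles; "dq": joint speeds; "joint_torque": joint torques, N m; "ee_pos": TCP position; "ee_rot": TCP orientation; "ft_force": force on the tool from outside, world axes, zero at the start; "moment": the same for the moment, N m; "finger_gap": finger opening in m; "finger_force": force on a finger pad.
Only numpy, scipy, OpenCV 4.12 (cv2) and the standard library are available. Lean on these libraries where they do the work, as an engineer would, in place of code of your own. Each camera call takes 0.05 s, during which the arm holds its last target. There are 200 camera calls.

## Working session

There is one attempt and no reset: what is moved stays moved. The work goes in short steps, each a Python script; the robot and the scene stay as the last script left them, time stands still between calls to the robot, and variables do not carry over. Pictures are saved under pics/ and viewed, at most 10 in all, crops included, and the job is handed in when it is done.

```bash
mkdir -p pics; ls
python3 - <<'E'
from bench import *
import cv2,pickle,numpy as np
d={n:get_image(n) for n in("side","top")}
pickle.dump(d,open("im.pkl","wb"))
for n in d:
    cv2.imwrite(f"pics/{n}0.png",d[n]["frame"]); print(n,d[n]["view"],d[n]["camera_matrix"],d[n]["k1"],(d[n]["depth"]>0).mean())
s=state();print(s["time"],s["ee_pos"],s["ee_rot"],s["finger_gap"])
E
```

```text
pics
side [[ 0.99007213 -0.14012919  0.01099899 -0.59171968]
 [ 0.08954149  0.68909355  0.71911918 -0.14308139]
 [-0.10834892 -0.710995    0.6947997  -0.80929072]
 [ 0.          0.          0.          1.        ]] [[460.18137085   0.         319.08729536]
 [  0.         460.18137085 244.79642986]
 [  0.           0.           1.        ]] -0.0257580521114856 0.9959830729166667
top [[-0.00220267 -0.99967174 -0.02552573  0.06886081]
 [ 0.98177065 -0.00701317  0.18994003 -0.62826861]
 [-0.1900567  -0.02464203  0.98146382 -0.9438531 ]
 [ 0.          0.          0.          1.        ]] [[433.56591825   0.         319.7732902 ]
 [  0.         433.56591825 236.59564172]
 [  0.           0.           1.        ]] -0.004568614742301599 0.995927734375
0.1 [ 0.16679388 -0.5760943   0.22963465] [-8.70465683e-04  9.90088064e-01  1.40445233e-01 -6.41557607e-05] 0.08801840648106442
```

View pics/top0.png

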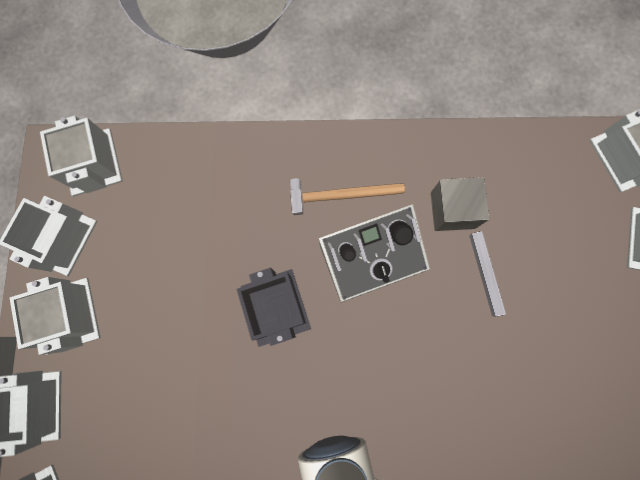

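View pics/side0.png

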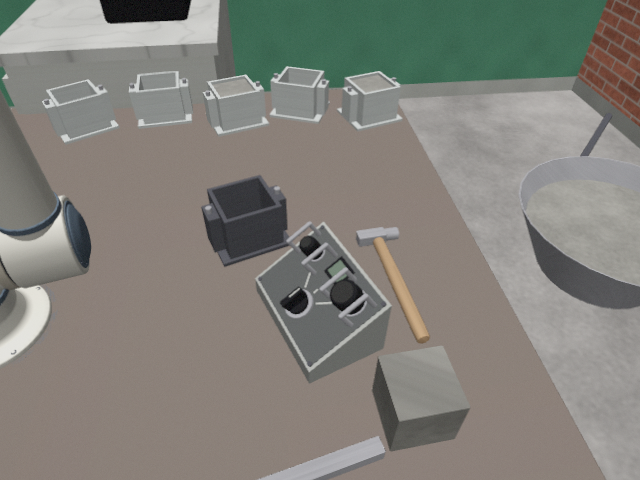

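The top view shows the logger, with its narrow cap at (347,252) on the +y side, the wide cap at (401,232) and the selector at (381,269). The mould is near (273,307), the cube at (462,203). The side view agrees, with the narrow cap at (309,244) and the selector at (296,298). Next I'll fit the face from depth.

```bash
cat > h.py <<'E'
import numpy as np,cv2,pickle
def cloud(d):
    K=d["camera_matrix"]; D=d["depth"]; v,u=np.mgrid[:480,:640]
    p=np.stack([u,v],-1).reshape(-1,1,2).astype(float)
    q=cv2.undistortPoints(p,K,np.array([d["k1"],0,0,0.])).reshape(-1,2)
    z=D.ravel(); c=np.c_[q[:,0]*z,-q[:,1]*z,-z]
    V=d["view"]; w=(c-V[:3,3])@V[:3,:3]
    w[z==0]=np.nan
    return w.reshape(480,640,3)
E
cat > fit.py <<'E'
from h import *
d=pickle.load(open("im.pkl","rb"))
for n,seed,poly in (("top",(360,285),[(320,238),(413,206),(429,269),(341,300)]),("side",(310,335),[(256,282),(322,224),(390,303),(312,378)])):
    W=cloud(d[n]); m=np.zeros((480,640),np.uint8); cv2.fillPoly(m,[np.array(poly)],1)
    P=W[m>0]; P=P[~np.isnan(P[:,0])&(P[:,2]>.02)]
    best=0; rng=np.random.default_rng(0)
    for _ in range(400):
        a=P[rng.choice(len(P),3)]; nn=np.cross(a[1]-a[0],a[2]-a[0]); nn/=np.linalg.norm(nn)+1e-12
        k=abs((P-a[0])@nn)<.002
        if k.sum()>best: best=k.sum(); K=k
    for _ in range(3):
        c=P[K].mean(0); nn=np.linalg.svd(P[K]-c,full_matrices=False)[2][2]; nn*=np.sign(nn[2]); K=abs((P-c)@nn)<.0025
    yaw=np.arctan2(-nn[1],-nn[0])
    print(n,"tilt",np.degrees(np.arccos(nn[2])),"yaw",np.degrees(yaw),best,len(P))
    def axes(yaw):
        R=np.array([[np.cos(yaw),-np.sin(yaw),0],[np.sin(yaw),np.cos(yaw),0],[0,0,1]])
        return R, R@np.array([.866025,0,.5]),R@np.array([0,1,0]),R@np.array([-.5,0,.866025])
    R,u,l,nv=axes(yaw)
    A=W.reshape(-1,3); A=A[~np.isnan(A[:,0])]; A=A[(np.linalg.norm(A[:,:2]-c[:2],axis=1)<.2)]
    Q=np.c_[(A-c)@l,(A-c)@u].astype(np.float32); h=(A-c)@nv
    r=cv2.minAreaRect(Q[(abs(h)<.004)&(A[:,2]>.02)]); print("rect",r)
    ang=(r[2]+45)%90-45
    yaw2=yaw+np.radians(ang);print("yaw rect",np.degrees(yaw2))
    rc=c+r[0][0]*l+r[0][1]*u; print("face mid",rc)
    R,u,l,nv=axes(yaw2)
    a=A-rc; X,Y,h=a@l,a@u,a@nv
    k=(abs(X)<.1)&(abs(Y)<.08)&(h>.008)&(h<.06)
    # raster map of height
    img=np.full((160,220),0,np.float32)
    for x,y,hh in zip(X[k],Y[k],h[k]):
        i,j=int(80-y*1000),int(110-x*1000); img[max(0,i-1):i+2,max(0,j-1):j+2]=np.maximum(img[max(0,i-1):i+2,max(0,j-1):j+2],hh)
    cv2.imwrite(f"pics/h_{n}.png",cv2.resize(np.uint8(np.clip(img*4500,0,255)),None,fx=3,fy=3,interpolation=0))
    for nm,cx,cy,lo,hi,rad in(("nar",.062,.037,.038,.048,.022),("wid",-.062,.037,.038,.048,.022),("sel",0,-.037,.031,.041,.03)):
        k=(np.hypot(X-cx,Y-cy)<rad)&(h>lo)&(h<hi); 
        if k.sum(): print(nm,k.sum(),X[k].min(),X[k].max(),Y[k].min(),Y[k].max(),"mean",X[k].mean(),Y[k].mean(),np.median(h[k]), "minrect",cv2.minAreaRect(np.c_[X[k],Y[k]].astype(np.float32)))
E
python3 fit.py
python3 -c "
import cv2,numpy as np
a=cv2.imread('pics/h_top.png');b=cv2.imread('pics/h_side.png')
s=cv2.imread('pics/side0.png')[215:385,240:400]; t=cv2.imread('pics/top0.png')[195:310,310:440]
f=lambda i:cv2.resize(i,(400,300))
cv2.imwrite('pics/all.png',np.vstack([np.hstack([f(a),f(b)]),np.hstack([f(t),f(s)])]))"
```

```text
top tilt 30.17245314509163 yaw 19.73782688745325 3592 6315
rect ((-0.00039918720722198486, 0.0017780885100364685), (0.1672792285680771, 0.3955957591533661), 89.72574615478516)
yaw rect 19.463573042238405
face mid [ 0.58278122 -0.05607542  0.07805911]
nar 137 0.04448478256198516 0.0722314175161327 0.023947114387353988 0.05214496180368976 mean 0.05841031676587815 0.03907596263313246 0.04200517339467286 minrect ((0.05825295299291611, 0.03831779956817627), (0.02779587358236313, 0.027667731046676636), 85.20646667480469)
wid 270 -0.08372004977657774 -0.04317852082071717 0.0161830264312591 0.05830258958345469 mean -0.0632406769761158 0.03855286202555548 0.04191098519228683 minrect ((-0.06329113990068436, 0.038262709975242615), (0.040536392480134964, 0.038951143622398376), 22.457063674926758)
sel 98 -0.01041487604192042 0.0016000797041572801 -0.056534692708271335 -0.013701436041059601 mean -0.004051810298257141 -0.03491487230462169 0.03466108123020123 minrect ((-0.004424307495355606, -0.03511451184749603), (0.042833007872104645, 0.012006507255136967), 89.92970275878906)
side tilt 30.135203476935544 yaw 20.14678974642056 6535 10540
rect ((-0.03560259938240051, 0.006191879510879517), (0.32732605934143066, 0.16723863780498505), 0.24627883732318878)
yaw rect 20.393068583743748
face mid [ 0.60116698 -0.10805997  0.07620725]
nar 39 0.07928874542600667 0.08360762491940618 0.025057355796893502 0.04861359193428835 mean 0.08105796787810182 0.036769114607577445 0.0411199043487186 minrect ((0.08145304769277573, 0.0368334986269474), (0.023556362837553024, 0.004307141061872244), 89.92469787597656)
wid 51 -0.04553305348742179 -0.04034050792701516 0.02538766015898092 0.05103899392840691 mean -0.042820582859168316 0.03772361681873687 0.0411741669182622 minrect ((-0.04274710267782211, 0.03829421103000641), (0.00449209613725543, 0.02570185996592045), 2.4167909622192383)
```

View pics/all.png

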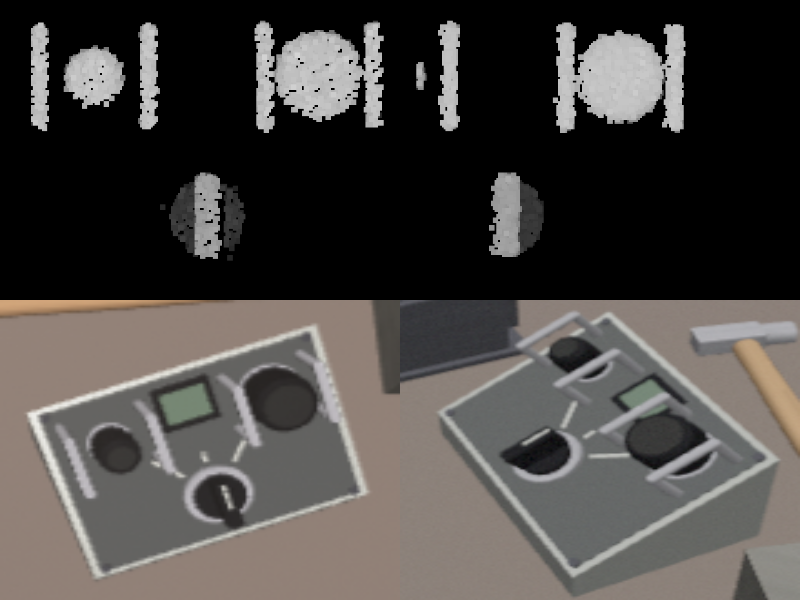

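The crop shows both caps home and the selector pointing close to straight up the slope, with the narrow port on the +y side. Top-view depth is clean. The side-view rectangle was pulled off by outliers, so I'll combine features from both views, check IK and go.

```bash
cat > geo.py <<'E'
from h import *
from scipy.optimize import least_squares
d=pickle.load(open("im.pkl","rb"))
def axes(yaw):
    c,s=np.cos(yaw),np.sin(yaw); R=np.array([[c,-s,0],[s,c,0],[0,0,1]])
    return R@[.866025,0,.5],R@[0,1.,0],R@[-.5,0,.866025]
yaw=np.radians(20.0); u,l,n=axes(yaw); c=np.array([.5828,-.0561,.078])-.003*l
def feats(W):
    A=W.reshape(-1,3); A=A[~np.isnan(A[:,0])]; a=A-c; X,Y,h=a@l,a@u,a@n
    h=h-np.median(h[(abs(X)<.09)&(abs(Y)<.07)&(abs(h)<.008)]); out=[]
    for cx,cy,lo,hi,r in((.062,.0385,.038,.048,.021),(-.062,.0385,.038,.048,.0235),(0,-.0365,.031,.041,.026)):
        k=(np.hypot(X-cx,Y-cy)<r)&(h>lo)&(h<hi)&(abs(X-cx)<.0245); q=cv2.minAreaRect(np.c_[X[k],Y[k]].astype(np.float32))
        out.append((k.sum(),np.round(q[0],4),np.round(q[1],4),round(q[2],1)))
    return out, np.median((a@n)[(abs(X)<.09)&(abs(Y)<.07)&(abs(a@n)<.008)])
if __name__=="__main__":
    for nm in d: print(nm,feats(cloud(d[nm])))
E
python3 geo.py
```

```text
side ([(np.int64(177), array([0.0613, 0.0377]), array([0.0278, 0.0281]), 84.3), (np.int64(570), array([-0.0629,  0.037 ]), array([0.0434, 0.0446]), 25.0), (np.int64(166), array([-0.0004, -0.0364]), array([0.0137, 0.0419]), 1.5)], np.float64(-0.0009863155040715937))
top ([(np.int64(132), array([0.0612, 0.0388]), array([0.0278, 0.0277]), 85.7), (np.int64(315), array([-0.0624,  0.0391]), array([0.0433, 0.0429]), 22.9), (np.int64(98), array([-0.001 , -0.0351]), array([0.012 , 0.0428]), 0.4)], np.float64(0.00030278331875286865))
```

```bash
cat > rob.py <<'E'
from bench import *
from geo import *
from scipy.spatial.transform import Rotation as Ro
NAR=c+.0613*l+.0382*u-.0003*n; SEL=c-.0006*l-.036*u-.0003*n
def quat(y,flip=1):
    y=y*flip; return np.roll(Ro.from_matrix(np.c_[np.cross(y,-n),y,-n]).as_quat(),1)
E
python3 - <<'E'
from rob import *
print(NAR,SEL)
for f in(1,-1):
    for nm,P,y,hs in(("nar",NAR,u,(.14,.019,.037)),("sel",SEL,l,(.14,.023)),("selrot",SEL,Ro.from_rotvec(.69*n).apply(l),(.023,.14))):
        for h in hs:
            q=inverse_kinematics(list(P+h*n),list(quat(y,f))); print(f,nm,h,None if q is None else np.round(q,2))
E
```

```text
[0.59408824 0.01005015 0.09684019] [ 0.55487552 -0.07009472  0.05974019]
1 nar 0.14 [-0.28 -0.54  1.88  0.31  1.38 -0.63]
1 nar 0.019 [-0.2  -0.36  1.93  0.29  1.13 -0.62]
1 nar 0.037 [-0.21 -0.39  1.93  0.29  1.17 -0.62]
1 sel 0.14 [-0.53 -0.59  1.97  0.4   1.42 -2.44]
1 sel 0.023 [-0.42 -0.41  2.03  0.39  1.16 -2.43]
1 selrot 0.023 None
1 selrot 0.14 None
-1 nar 0.14 [-0.28 -0.54  1.88  0.31  1.38  2.52]
-1 nar 0.019 [-0.2  -0.36  1.93  0.29  1.13  2.53]
-1 nar 0.037 [-0.21 -0.39  1.93  0.29  1.17  2.53]
-1 sel 0.14 [-0.53 -0.59  1.97  0.4   1.42  0.7 ]
-1 sel 0.023 [-0.42 -0.41  2.03  0.39  1.16  0.71]
-1 selrot 0.023 [-0.42 -0.41  2.03  0.39  1.16  0.02]
-1 selrot 0.14 [-0.53 -0.59  1.97  0.4   1.42  0.01]
```

Run:
```python
from rob import *
q=quat(u); go=lambda h,s:move_l(list(NAR+h*n),s)
move_to(list(NAR+.14*n),list(q))
go(.06,.12); go(.019,.06)
s=state();print(s["time"],s["ft_force"],s["ee_pos"]-NAR)
close(); s=state();print("gap",s["finger_gap"],s["finger_force"],s["ft_force"])
for h in(.03,.0375):
    go(h,.03); s=state();print(h,s["ft_force"],s["finger_gap"],(s["ee_pos"]-NAR)@n)
hold(.3)
gripper_open(); go(.14,.12); print(state()["time"])
d={k:get_image(k) for k in("side","top")}; pickle.dump(d,open("im2.pkl","wb"))
A=cloud(d["top"]).reshape(-1,3); A=np.vstack([A,cloud(d["side"]).reshape(-1,3)]); a=A-NAR; k=np.hypot(a@l,a@u)<.012; h=a[k]@n; print(k.sum(),np.percentile(h[h<.08],[5,50,95]) if (h<.08).any() else 0)
cv2.imwrite("pics/side1.png",d["side"]["frame"])
```

```text
4.1167 [0.76719585 0.1464403  0.35361351] [-0.00880903 -0.00322205  0.01662934]
gap 0.02952894756749246 30.000878632999957 [-5.34868733 -1.56168569  1.20337366]
0.03 [-3.95239334 -1.08319298 -0.0417124 ] 0.02906054673539856 0.029931038176355423
0.0375 [-1.12619755 -1.662823   -5.5107667 ] 0.0294105351723275 0.037026467408482575
8.275
507 [-0.11580204  0.05845013  0.06096518]
```

View pics/side1.png

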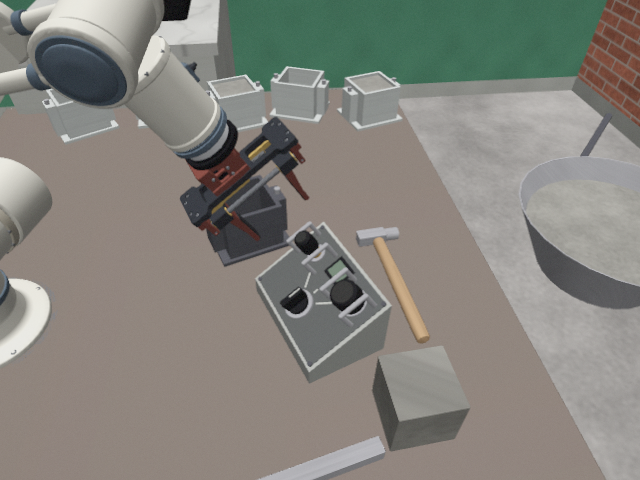

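The narrow cap's top now sits 60 mm off the face, up from 43 mm, so it stayed out. At (306,242) in the side view, the cap stands proud of its guard bars and nothing else has moved. The selector is next.

Run:
```python
from rob import *
q=quat(l,-1); go=lambda h,s:move_l(list(SEL+h*n),s)
move_to(list(SEL+.14*n),list(q))
go(.06,.12); go(.023,.06)
s=state();print(s["time"],s["ft_force"])
close(); s=state();print("gap",s["finger_gap"],s["finger_force"],s["ft_force"])
j0=np.array(s["joint_pos"])
for a in np.linspace(0,.69,8)[1:]:
    j=j0.copy(); j[5]-=a; movej(list(j)); s=state(); print(round(a,2),s["ft_force"],s["moment"],s["finger_gap"])
hold(.3); gripper_open(); go(.14,.12); print(state()["time"])
d={k:get_image(k) for k in("side","top")}
A=np.vstack([cloud(d[k]).reshape(-1,3) for k in d]); a=A-NAR; k=np.hypot(a@l,a@u)<.012; h=a[k]@n; print(k.sum(),np.percentile(h[(h<.08)&(h>-.02)],[5,50,95]))
cv2.imwrite("pics/side2.png",d["side"]["frame"]); a=cv2.resize(d["side"]["frame"][205:385,220:460],(800,600)); cv2.imwrite("pics/side2c.png",a)
a=A-SEL; k=(np.hypot(a@l,a@u)<.026)&(a@n>.031)&(a@n<.041); print(k.sum(),cv2.minAreaRect(np.c_[a[k]@l,a[k]@u].astype(np.float32)))
```

```text
11.1667 [ 0.248283   -0.24309138  1.23881739]
gap 0.011800567008696252 30.001596808433533 [-4.15724502  4.82235624  4.31120385]
0.1 [-2.59730559  1.80114135  2.09609623] [0.09382036 0.47436914 0.0196549 ] 0.011962668928264131
0.2 [-4.62607953  2.10401689  1.48721127] [0.24560431 0.63995687 0.14964623] 0.012208822350044696
0.3 [-5.99669428  1.95344199  6.14716079] [0.28934712 0.33343563 0.13123829] 0.011751033355907626
0.39 [-4.47469705  5.18965151 -0.79786929] [0.62561315 0.87933576 0.57106386] 0.011755899570750647
0.49 [-3.33328851  5.29655734 -0.8363537 ] [0.59144725 0.78145397 0.55135739] 0.012017046887476741
0.59 [-5.35109258  5.48129839  2.88284091] [0.51494564 1.09388629 0.53053326] 0.012007655036848553
0.69 [-6.38342339  4.71842682  2.51312537] [0.60970291 0.93839488 0.58305741] 0.011414086842350731
16.725
286 [0.00189533 0.05918398 0.06191561]
247 ((0.0006544366478919983, -5.41098415851593e-05), (0.04275734722614288, 0.013518908992409706), 50.954891204833984)
```

View pics/side2c.png

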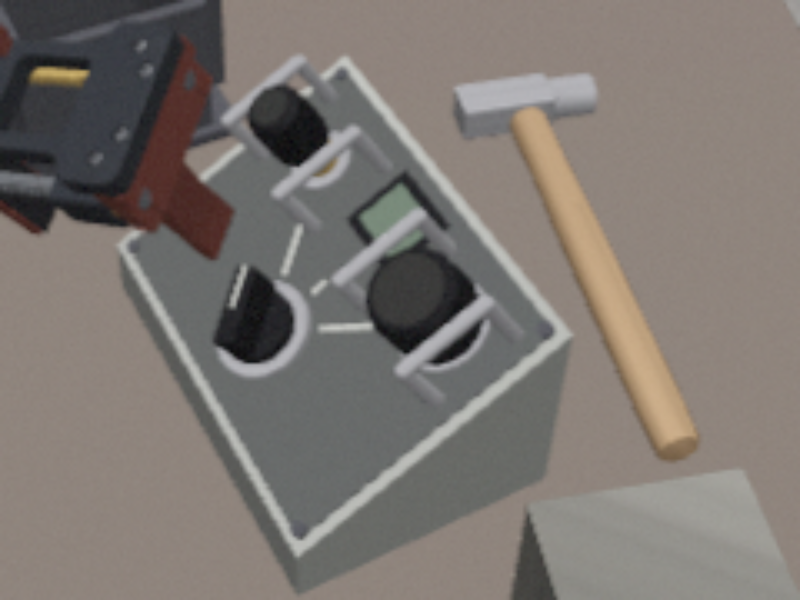

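The crop shows the selector's white line pointing at the narrow port, with the bar 39° off up-slope, or 0.68 rad. The narrow cap is out, the wide cap is home and the bystanders haven't moved. Handing in.

Run:
```python
from rob import *
hold(.3); print(state()["ft_force"],state()["time"]); print(job_done())
```

```text
[-0.08470185 -0.09807501 -0.20273797] 17.125
the job is handed in; nothing more can be done
None
```

I handed the job in at 17.1 s: the narrow cap is clicked fully out, the selector points at the narrow port (about 0.68 rad), the wide cap is still home, and the loose items look unmoved in the camera; no pass/fail verdict came back.

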